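# Fit the upper shelf tray on a print rack

### The job

Pick up the longer of the two shelf trays by its handle and lower it gently onto the rack, so that each of its four corner holes drops over its own post and the tray lies flat on the rack's two rails. Then let go of it. Leave the shorter tray where it is.

Things in the scene. Friction and masses are not known exactly. Their poses are not given: they have to be found in the camera images.
- rack: Fixed white rack, 190 (x) by 140 mm (y). Origin: centre of its underside, on the bench; z up. Two rails along x at y = +-46 mm, 22 wide, tops 60 mm above the bench. Four dark steel posts, 10 mm thick, rise from the rails at x = +-72, y = +-46 mm to 100 mm above the bench. Small cups between the rails stay below the rail tops. Same when turned 180 degrees.
- long_tray_handle (a point): Longer grey tray, loose, 0.2 to 0.4 kg, on the bench: 190 (x) by 140 mm (y), floor 6 mm, rim 16 mm high, four square holes 34 mm wide at x = +-72, y = +-46 mm. Handle in its middle: level bar along x, 64 long, 14 wide, 14 mm high, on two uprights. Point: the bar's centre, 45 mm above the tray's underside. Axes: x along the tray, z up. Same when turned 180 degrees.
- short_tray_handle (a point): The shorter grey tray, to be left alone: 145 mm (x) by 140 mm (y), otherwise made the same with the same handle; its holes are at x = +-50, y = +-46 mm and do not match the posts. This point is the centre of its handle bar, 45 mm above its underside; axes as for the longer tray.
Mind the look-alikes: they are no part of the job. Leave any blue look-alike of the part that bears long_tray_handle alone. Several things look just like the rack: the one meant starts nearest to the robot's base.

How it is judged:
By the outcome, as a careful person would: the job done as asked, in the order asked, and still so for the second after the job is handed in, with the robot touching nothing.
It also fails if it takes over 38 s, if anything falls off the work surface, if the arm or the gripper's body presses on something with over 40 N, if the wrist force passes 120 N, or if a joint passes its speed limit or range.

### The arm

A 7-joint arm with a two-finger parallel gripper is mounted at the origin on the work surface. World frame = base frame: x ahead of the robot, y to its left, z up, the work surface at z = 0. Lengths are in m, angles in rad, forces in N, time in s.
With the tool pointing down it reaches from about 0.4 to 0.85 m from the base axis. Payload 4.5 kg.
Tool frame: the origin (TCP) lies at the very end of the fingers, on their centre line; the grasp point (between the pads) lies 19 mm behind it (r.grip_point_offset is the distance from the TCP to the grasp point, in m); y points along the fingers, x is the direction in which the jaws open and shut, and the axes are right-handed (so a half turn about y gives the same grasp; the last joint's range is limited). The gripper opens to 88 mm and grips with 3 to 60 N. Pads are 18 mm wide; open, the fingers measure 123 mm over their backs; the gripper's body (75 mm by 187 mm) begins 45 mm behind the grasp point.
Start: joints at [1.199, 0.689, -0.195, 1.565, 0.157, 0.902, -0.215], TCP at [0.247, -0.574, 0.239] pointing down, gripper open.
Joint ranges: [-3.01, 3.01], [-0.46, 2.08], [-1.47, 1.51], [0.13, 2.56], [-1, 4.14], [0.04, 2.09], [-2.66, 2.66]. Speed limits (rad/s): [2.57, 2.57, 3.14, 3.14, 3.14, 3.14, 3.14].

### API

Orientations are given as a unit quaternion [x, y, z, w].
In Python, from plant import get_state, snapshot, camera_params, job, r gives the robot as it stands.
- The arm moves only by the tool carry_out, never from a script. Its arguments are lists of equal length, an entry for each row: "offset": the shift along the world's x, y, z in m, a list of three; "twist": the turn about the world's z in degrees. In form: {"offset": [[tx, ty, tz], ...], "twist": [twist, ...]}. A call has 1 to 8 rows; each row shifts and turns the commanded pose from where the row before left it; what a row does not reach is not made up. A row lasts 1/8 s, in which the tool goes at most 62.5 mm and 10.7 degrees, less where a joint would pass 70% of its speed; a pose out of reach is approached as far as the arm can. A call with a gripper value outside its range is refused whole. "grip" is the finger opening in m, from 0 to 0.0881, set as the call begins (left out, the last holds). The fingers move at their own pace and stop on an object; "newtons" is the grip in N (left out, the last holds). Time passes only in rows, so rows that do not move let the fingers close. It gives the time, the measured TCP pose, the force and the opening at its end, in the units of the state.
- get_state(): the state, without advancing time (a new reading comes with each control period).
- snapshot(name): name is "scene" or "top" or "wrist"; returns the picture (400x640x3 uint8, red, green, blue); there is no depth.
- camera_params(name): a dict with "camera_matrix" (3x3 intrinsics, pixels), "dist_coeffs" ([k1, k2, p1, p2, k3] as OpenCV has them; the pictures are not rectified), "eye" and "orientation" of the camera in the world. Camera axes: x right, y up, looking along -z (the intrinsics and any distortion apply to the point x, -y, -z); pixel columns grow to the right and rows downward; lengths in m; the calibration is good to about 2 mm. A picture is of the moment at which its call begins: read the wrist's pose just before it. camera_params takes no time and is no camera call; for the wrist camera it gives the pose at the moment of the call.
- job.finish_job(): hands the job in, once; it reports no verdict.
The state is a dict: "clock": time; "q": joint angles; "qd": joint speeds; "joint_torque": joint torques, N m; "tool_pos": TCP position; "eef_rot": TCP orientation; "contact_force": force on the tool from outside, world axes, zero at the start; "moment": the same for the moment, N m; "opening": opening from 0.0 (shut) to 1.0 (fully open).
Only numpy, scipy, OpenCV 4.12 (cv2) and the standard library are available. Lean on these libraries where they do the work, as an engineer would, in place of code of your own. Each camera call takes 0.05 s, during which the arm holds its last target. There are 200 camera calls.

## Working session

There is one attempt and no reset: what is moved stays moved. The work goes in short steps, Python scripts to look and compute and a tool call to move; the robot and the scene stay as the last step left them, time stands still between calls to the robot, and variables do not carry over. Pictures are saved under pics/ and viewed, about 8 in all and at most 12, crops included, and the job is handed in when it is done.

Besides the shell and the picture viewer there is one more tool, called after ">>>" by a JSON object that holds its "fn" and its "kwargs". carry_out: Moves the arm, as the interface text tells. Its arguments: {"type":"object","properties":{"offset":{"type":"array"},"twist":{"type":"array"},"grip":{"type":"number"},"newtons":{"type":"number"}},"required":["offset","twist"]}

```bash
mkdir -p pics; python3 - <<'E'
from plant import *
import cv2,json
s=get_state();print({k:s[k] for k in('clock','tool_pos','eef_rot','opening')})
for n in('top','scene'):
    im=snapshot(n);cv2.imwrite(f'pics/{n}0.png',cv2.cvtColor(im,cv2.COLOR_RGB2BGR))
    p=camera_params(n);print(n,p)
print(camera_params('wrist'))
E
```

```text
{'clock': 0.0, 'tool_pos': array([ 0.24643316, -0.5736937 ,  0.23794156]), 'eef_rot': array([-0.59019707,  0.38951926, -0.38843104,  0.59081596]), 'opening': 1.0023567581116837}
top {'camera_matrix': array([[368.9261278 ,   0.        , 321.2568956 ],
       [  0.        , 368.9261278 , 199.94357593],
       [  0.        ,   0.        ,   1.        ]]), 'dist_coeffs': array([-0.00026074,  0.        ,  0.        ,  0.        ,  0.        ]), 'eye': array([0.38075511, 0.03600391, 1.1671497 ]), 'orientation': array([ 0.04370703, -0.05377928, -0.69498343,  0.71567836])}
scene {'camera_matrix': array([[369.40482013,   0.        , 323.86542997],
       [  0.        , 369.40482013, 198.43007985],
       [  0.        ,   0.        ,   1.        ]]), 'dist_coeffs': array([0.01827453, 0.        , 0.        , 0.        , 0.        ]), 'eye': array([1.09989358, 0.21347729, 1.11083806]), 'orientation': array([0.15583285, 0.20614301, 0.78489815, 0.56316612])}
{'camera_matrix': array([[351.9644082 ,   0.        , 311.02082254],
       [  0.        , 351.9644082 , 200.62287194],
       [  0.        ,   0.        ,   1.        ]]), 'dist_coeffs': array([-0.04378452,  0.        ,  0.        ,  0.        ,  0.        ]), 'eye': array([ 0.32149587, -0.53978724,  0.38437198]), 'orientation': array([-0.13360031,  0.08990615, -0.54272786,  0.82432658])}
```

View pics/top0.png

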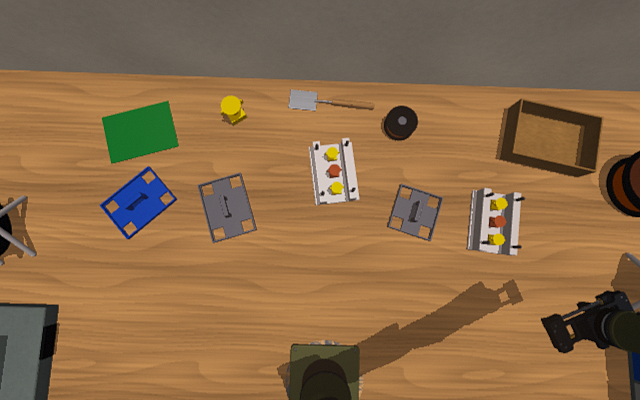

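View pics/scene0.png

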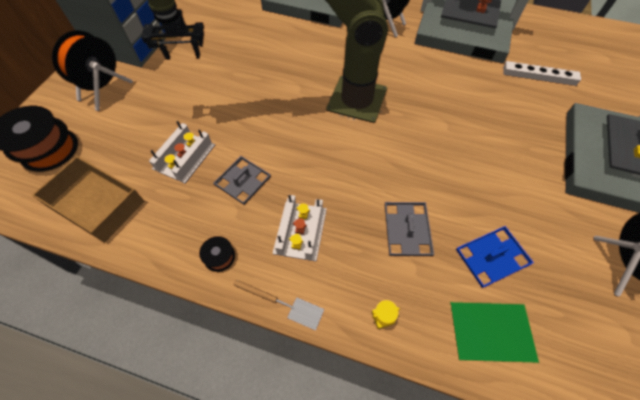

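The top view shows the long grey tray at about (228,208), the short one at (415,212), and racks at (333,171) and (495,221). The scene view shows the long tray at (409,229) and the racks at (300,228) and (182,152).

```bash
cat > h.py <<'E'
import numpy as np,cv2
from scipy.spatial.transform import Rotation as R
def rays(p,uv):
    n=cv2.undistortPoints(np.array(uv,float).reshape(-1,1,2),p['camera_matrix'],p['dist_coeffs']).reshape(-1,2)
    d=np.c_[n[:,0],-n[:,1],-np.ones(len(n))]
    return R.from_quat(p['orientation']).apply(d)
def plane(p,uv,z):
    d=rays(p,uv);return p['eye']+d*((z-p['eye'][2])/d[:,2])[:,None]
def proj(p,X):
    c=R.from_quat(p['orientation']).inv().apply(np.array(X,float)-p['eye'])
    return cv2.projectPoints((c*[1,-1,-1]).reshape(-1,1,3),np.zeros(3),np.zeros(3),p['camera_matrix'],p['dist_coeffs'])[0].reshape(-1,2)
E
python3 - <<'E'
from plant import camera_params
from h import *
im=cv2.imread('pics/top0.png');p=camera_params('top')
for n,uv in(('rackA',(333,171)),('rackB',(495,221))):
    w=plane(p,[uv],.06)[0];print(n,w,np.hypot(*w[:2]))
hsv=cv2.cvtColor(im,cv2.COLOR_BGR2HSV)
x0,y0,x1,y1=190,165,265,250
m=np.zeros(im.shape[:2],np.uint8);m[y0:y1,x0:x1]=(hsv[y0:y1,x0:x1,1]<60)*255
c=max(cv2.findContours(m,cv2.RETR_EXTERNAL,cv2.CHAIN_APPROX_NONE)[0],key=cv2.contourArea)
w=plane(p,c.reshape(-1,2),.016)[:,:2].astype(np.float32)
r=cv2.minAreaRect(w);print('tray',r)
hs=[]
cs,hi=cv2.findContours(m,cv2.RETR_CCOMP,cv2.CHAIN_APPROX_NONE)
for k,h in zip(cs,hi[0]):
    if h[3]>=0 and cv2.contourArea(k)>30:
        M=cv2.moments(k);uv=(M['m10']/M['m00'],M['m01']/M['m00']);print('hole',uv,plane(p,[uv],.006)[0])
a=cv2.resize(im[165:250,190:265],None,fx=5,fy=5,interpolation=cv2.INTER_CUBIC)
b=cv2.resize(im[130:215,300:365],None,fx=5,fy=5,interpolation=cv2.INTER_CUBIC)
cv2.imwrite('pics/crop.png',np.hstack([a,b]))
E
```

```text
rackA [ 0.62534337 -0.01107866  0.06      ] 0.6254414938535601
rackB [ 0.48637922 -0.50565564  0.06      ] 0.7016069904311844
tray ((0.5100544095039368, 0.3182010352611542), (0.18961544334888458, 0.1399097442626953), 18.409549713134766)
hole (218.64475201845443, 233.18569780853514) [0.42763727 0.3392782  0.006     ]
hole (247.00461361014993, 224.85928489042675) [0.45622292 0.25242574 0.006     ]
hole (207.07608695652175, 189.69082125603865) [0.56402897 0.38494155 0.006     ]
hole (235.04710144927537, 181.61111111111111) [0.59283068 0.2980964  0.006     ]
```

View pics/crop.png

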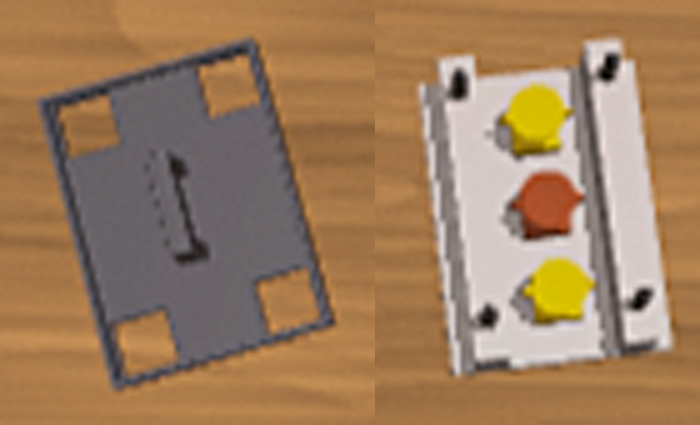

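The crop shows the tray with its four holes and the handle bar near (185,205). On rack A, the four dark posts are at about (459,82), (609,66), (486,317) and (641,299). Rack A, the middle one, is nearest to the base.

```bash
python3 - <<'E'
from plant import camera_params,get_state
from h import *
s=get_state();T=R.from_quat(s['eef_rot']).as_matrix();print(T.round(3),'jaw yaw',np.degrees(np.arctan2(T[1,0],T[0,0])))
def blobs(n,x0,y0,x1,y1,z=.08):
    im=cv2.imread(f'pics/{n}0.png');p=camera_params(n)
    m=(im[y0:y1,x0:x1].max(2)<75).astype(np.uint8)
    k,l,st,c=cv2.connectedComponentsWithStats(m)
    for i in range(1,k):
        if st[i,4]>=4:
            uv=c[i]+[x0,y0];print(n,st[i],uv.round(1),plane(p,[uv],z)[0].round(4))
blobs('top',300,130,365,215);blobs('scene',270,188,330,265)
p=camera_params('scene');im=cv2.imread('pics/scene0.png')
m=np.zeros(im.shape[:2],np.uint8);hs=cv2.cvtColor(im,cv2.COLOR_BGR2HSV);m[195:262,378:440]=(hs[195:262,378:440,1]<60)*255
c=max(cv2.findContours(m,0,1)[0],key=cv2.contourArea)
print(cv2.minAreaRect(plane(p,c.reshape(-1,2),.016)[:,:2].astype(np.float32)))
E
```

```text
[[ 0.395 -0.001  0.919]
 [-0.919  0.001  0.395]
 [-0.002 -1.    -0.   ]] jaw yaw -66.74414639409115
top [45 11  3  5 12] [346.2 143.2] [ 0.7084 -0.0485  0.08  ]
top [15 14  3  6 11] [316.3 146.6] [0.6948 0.0424 0.08  ]
top [51 58  4  4  9] [352.7 189.3] [ 0.5668 -0.0704  0.08  ]
top [21 61  3  4  9] [322.1 192.9] [0.5533 0.0207 0.08  ]
top [51 69  4  1  4] [352.5 199. ] [ 0.5376 -0.0704  0.08  ]
top [20 73  4  1  4] [321.5 203. ] [0.5228 0.0216 0.08  ]
((0.5127082467079163, 0.32142525911331177), (0.18433243036270142, 0.1371186524629593), 18.854732513427734)
```

>>> {"fn": "carry_out", "kwargs": {"offset": [[0.035,0.045,0.0],[0.035,0.045,0.0],[0.035,0.045,0.0],[0.035,0.045,0.0],[0.035,0.045,0.0],[0.035,0.045,0.0],[0.035,0.045,0.0],[0.02,0.05,0.0]], "twist": [0,0,0,0,0,0,0,0], "grip": 0.088}}

```text
clock: 1.1
tool_pos: [0.5133, -0.2075, 0.2384]
eef_rot: [-0.59, 0.389, -0.389, 0.591]
contact_force: [0.3, 0.7, -0.9]
opening: 1.002
```

>>> {"fn": "carry_out", "kwargs": {"offset": [[0,0.055,0],[0,0.055,0],[0,0.055,0],[0,0.055,0],[0,0.055,0],[0,0.055,0],[0,0.055,0],[0,0.055,0]], "twist": [-0.6,-0.6,-0.6,-0.6,-0.6,-0.6,-0.6,-0.6]}}

```text
clock: 2.1
tool_pos: [0.5114, 0.2324, 0.2385]
eef_rot: [0.574, -0.413, 0.413, -0.573]
contact_force: [0.0, -0.3, 0.4]
opening: 1.001
```

```bash
python3 - <<'E'
from plant import *
from h import *
s=get_state();T=R.from_quat(s['eef_rot']).as_matrix();print(s['clock'],s['tool_pos'],'jaw yaw',np.degrees(np.arctan2(T[1,0],T[0,0])),s['contact_force'])
print(np.array([.5101,.3184])-s['tool_pos'][:2])
E
```

```text
2.1 [0.51138098 0.23235617 0.23846945] jaw yaw -71.56763397014333 [ 0.04285609 -0.31140519  0.35930739]
[-0.00128098  0.08604383]
```

>>> {"fn": "carry_out", "kwargs": {"offset": [[-0.001,0.043,0],[0,0.043,0],[0,0,-0.05],[0,0,-0.04],[0,0,0],[0,0,0]], "twist": [0,0,0,0,0,0]}}

```text
clock: 2.85
tool_pos: [0.5115, 0.3171, 0.1499]
eef_rot: [-0.573, 0.413, -0.414, 0.574]
contact_force: [1.1, 0.0, 0.1]
opening: 0.992
```

```bash
python3 - <<'E'
from plant import *
from h import *
s=get_state();p=camera_params('wrist');im=snapshot('wrist');print(s['tool_pos'])
q=np.array([[x,y,0.045+.007] for x in(-.032,.032) for y in(-.007,.007)]+[[x,y,.006] for x in(-.072,.072) for y in(-.046,.046)])
a=np.radians(18.45);X=R.from_euler('z',a).apply(q)+[.5101,.3184,0]
b=cv2.cvtColor(im,cv2.COLOR_RGB2BGR)
for u in proj(p,X):cv2.circle(b,tuple(int(round(v)) for v in u),3,(0,0,255),1)
cv2.imwrite('pics/w1.png',b)
E
```

```text
[0.51154407 0.31710342 0.14991019]
```

View pics/w1.png

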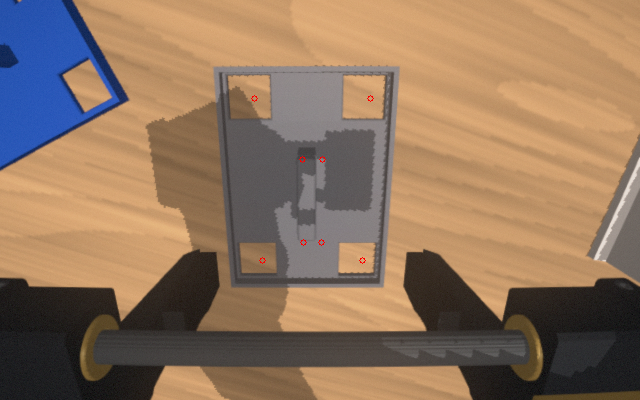

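The wrist view shows the handle bar at columns 297–316 and the holes about 5 px (about 4 mm) left of prediction. That is within the jaw opening, so I'll descend and grip.

>>> {"fn": "carry_out", "kwargs": {"offset": [[0,0,-0.04],[0,0,-0.04],[0,0,-0.025],[0,0,-0.012],[0,0,-0.007],[0,0,0],[0,0,0]], "twist": [0,0,0,0,0,0,0]}}

```text
clock: 3.78
tool_pos: [0.5114, 0.3171, 0.0257]
eef_rot: [-0.573, 0.413, -0.414, 0.574]
contact_force: [0.3, -0.0, 0.1]
opening: 1.001
```

>>> {"fn": "carry_out", "kwargs": {"offset": [[0,0,0],[0,0,0],[0,0,0],[0,0,0],[0,0,0],[0,0,0],[0,0,0],[0,0,0]], "twist": [0,0,0,0,0,0,0,0], "grip": 0.0, "newtons": 35}}

```text
clock: 4.78
tool_pos: [0.5105, 0.3175, 0.0247]
eef_rot: [-0.574, 0.413, -0.413, 0.574]
contact_force: [-0.1, 0.8, -0.9]
opening: 0.15
```

>>> {"fn": "carry_out", "kwargs": {"offset": [[0,0,0.01],[0,0,0.02],[0,0,0.03],[0,0,0.03],[0,0,0.03],[0,0,0.03],[0,0,0],[0,0,0]], "twist": [0,0,0,0,0,0,0,0]}}

```text
clock: 5.78
tool_pos: [0.5101, 0.3161, 0.1743]
eef_rot: [0.574, -0.414, 0.413, -0.573]
contact_force: [-0.2, 0.5, -4.0]
opening: 0.152
```

>>> {"fn": "carry_out", "kwargs": {"offset": [[0.01,-0.02,0],[0.01,-0.03,0],[0.01,-0.03,0],[0.01,-0.03,0],[0.01,-0.03,0],[0.01,-0.03,0],[0.01,-0.03,0],[0.01,-0.03,0]], "twist": [-1.2,-1.2,-1.2,-1.2,-1.2,-1.2,-1.2,-1.3]}}

```text
clock: 6.78
tool_pos: [0.5905, 0.0831, 0.1735]
eef_rot: [0.537, -0.461, 0.461, -0.535]
contact_force: [0.6, 0.8, -3.6]
opening: 0.152
```

>>> {"fn": "carry_out", "kwargs": {"offset": [[0.01,-0.03,0],[0.01,-0.03,0],[0.01,-0.025,0],[0.01,-0.015,0],[0,0,0],[0,0,0],[0,0,0],[0,0,0]], "twist": [0,0,0,0,0,0,0,0]}}

```text
clock: 7.78
tool_pos: [0.6305, -0.0121, 0.1748]
eef_rot: [-0.537, 0.46, -0.46, 0.537]
contact_force: [0.1, 0.3, -3.7]
opening: 0.149
```

```bash
python3 - <<'E'
from plant import *
from h import *
s=get_state();T=R.from_quat(s['eef_rot']).as_matrix();t=s['tool_pos'];yaw=np.degrees(np.arctan2(T[1,0],T[0,0]))+90;print(s['clock'],t,'yaw',yaw,s['contact_force'],s['opening'],'err',np.array([.6308,-.014])-t[:2])
out=[]
for n in('wrist','top'):
    p=camera_params(n);b=cv2.cvtColor(snapshot(n),cv2.COLOR_RGB2BGR);cv2.imwrite(f'pics/{n}2.png',b)
    H=np.array([[x,y,.006] for x in(-.072,.072) for y in(-.046,.046)])
    X=R.from_euler('z',yaw,degrees=True).apply(H)+[t[0],t[1],t[2]-.0255]
    Y=R.from_euler('z',8.75,degrees=True).apply(H*[1,1,0])+[.6308,-.014,.1]
    for P,c in((X,(0,0,255)),(Y,(0,255,0))):
        for u in proj(p,P):cv2.circle(b,tuple(int(round(v)) for v in u),3 if n=='wrist' else 1,c,1)
    out.append(b)
c=cv2.resize(out[1][110:230,270:400],None,fx=3.3333,fy=3.3333,interpolation=cv2.INTER_CUBIC)
w=out[0][:,120:500]
cv2.imwrite('pics/c2.png',np.hstack([w,c[:400,:420]]))
E
```

```text
7.775 [ 0.63052989 -0.01214604  0.17480633] yaw 8.842869217065143 [ 0.06437996  0.31677736 -3.66159413] 0.14856161708094834 err [ 0.00027011 -0.00185396]
```

View pics/c2.png

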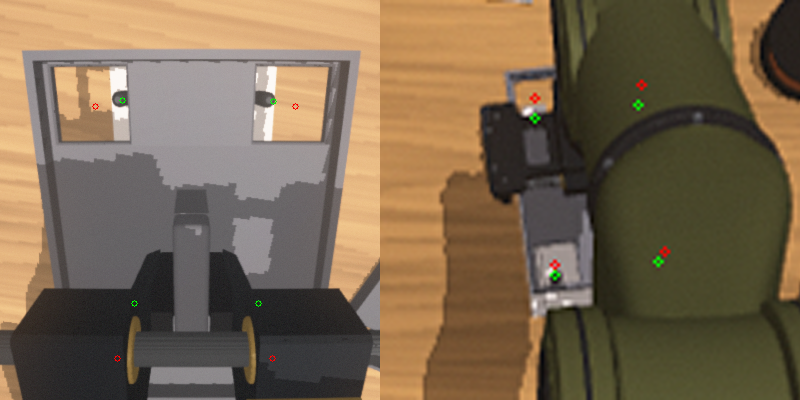

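The wrist view shows both visible posts inside their holes: the posts at (118,98) and (264,98), the hole centres at (91,104) and (292,104). They are symmetric about the tray and match the prediction within about 3 mm. Lowering.

>>> {"fn": "carry_out", "kwargs": {"offset": [[0,0,-0.015],[0,0,-0.015],[0,0,-0.01],[0,0,-0.006],[0,0,-0.006],[0,0,-0.006],[0,0,-0.006],[0,0,0]], "twist": [0,0,0,0,0,0,0,0]}}

```text
clock: 8.88
tool_pos: [0.6304, -0.0132, 0.1103]
eef_rot: [0.537, -0.461, 0.46, -0.536]
contact_force: [0.6, 0.2, -3.5]
opening: 0.149
```

```bash
python3 - <<'E'
from plant import *
from h import *
s=get_state();print(s['tool_pos'],s['contact_force'])
b=cv2.cvtColor(snapshot('wrist'),cv2.COLOR_RGB2BGR);c=cv2.cvtColor(snapshot('scene'),cv2.COLOR_RGB2BGR)
c=cv2.resize(c[170:290,240:360],None,fx=3.3333,fy=3.3333,interpolation=cv2.INTER_CUBIC)
cv2.imwrite('pics/c3.png',np.hstack([b[:,120:500],c]))
E
```

```text
[ 0.63041145 -0.01324249  0.11027964] [ 0.57246479  0.24843592 -3.53644157]
```

View pics/c3.png

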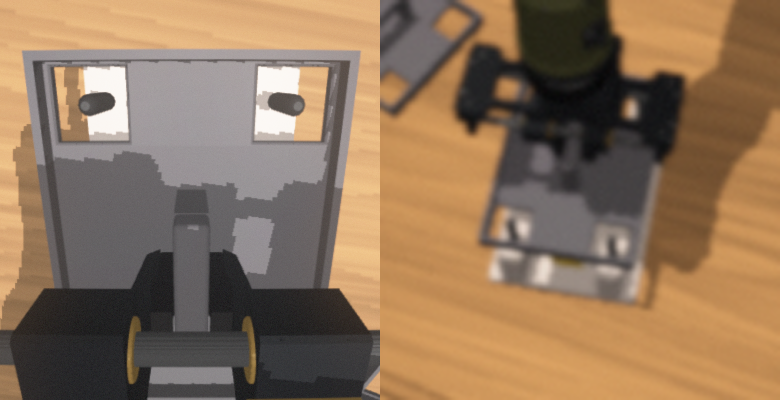

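The posts have entered the holes, at (95,104) and (288,104) near the hole centres, with no contact force. Continuing down.

>>> {"fn": "carry_out", "kwargs": {"offset": [[0,0,-0.005],[0,0,-0.005],[0,0,-0.004],[0,0,-0.003],[0,0,-0.002],[0,0,-0.002],[0,0,-0.001],[0,0,0]], "twist": [0,0,0,0,0,0,0,0]}}

```text
clock: 9.98
tool_pos: [0.6308, -0.0133, 0.0887]
eef_rot: [0.537, -0.46, 0.46, -0.537]
contact_force: [0.0, -0.2, -4.4]
opening: 0.15
```

>>> {"fn": "carry_out", "kwargs": {"offset": [[0,0,-0.001],[0,0,-0.001],[0,0,0],[0,0,0]], "twist": [0,0,0,0]}}

```text
clock: 10.48
tool_pos: [0.6308, -0.0133, 0.0868]
eef_rot: [0.537, -0.46, 0.46, -0.537]
contact_force: [1.0, -0.4, -3.7]
opening: 0.151
```

>>> {"fn": "carry_out", "kwargs": {"offset": [[0,0,-0.001],[0,0,0],[0,0,0]], "twist": [0,0,0]}}

```text
clock: 10.85
tool_pos: [0.6308, -0.0133, 0.0857]
eef_rot: [0.537, -0.46, 0.46, -0.537]
contact_force: [-0.7, -0.4, -2.7]
opening: 0.148
```

>>> {"fn": "carry_out", "kwargs": {"offset": [[0,0,-0.001],[0,0,0],[0,0,0]], "twist": [0,0,0]}}

```text
clock: 11.22
tool_pos: [0.6309, -0.0133, 0.0848]
eef_rot: [-0.537, 0.46, -0.46, 0.537]
contact_force: [-0.1, -0.1, -2.5]
opening: 0.153
```

>>> {"fn": "carry_out", "kwargs": {"offset": [[0,0,-0.001],[0,0,0],[0,0,0]], "twist": [0,0,0]}}

```text
clock: 11.6
tool_pos: [0.6308, -0.0133, 0.0847]
eef_rot: [-0.537, 0.46, -0.461, 0.537]
contact_force: [-2.3, -0.0, 5.4]
opening: 0.149
```

Contact: the tray is seated on the rails. Now I'll release it.

>>> {"fn": "carry_out", "kwargs": {"offset": [[0,0,0.0005],[0,0,0]], "twist": [0,0], "newtons": 5}}

```text
clock: 11.85
tool_pos: [0.6309, -0.0132, 0.0846]
eef_rot: [-0.537, 0.46, -0.461, 0.537]
contact_force: [-1.7, 0.3, 4.8]
opening: 0.16
```

>>> {"fn": "carry_out", "kwargs": {"offset": [[0,0,0],[0,0,0],[0,0,0],[0,0,0],[0,0,0],[0,0,0]], "twist": [0,0,0,0,0,0], "grip": 0.06}}

```text
clock: 12.6
tool_pos: [0.6308, -0.0133, 0.0842]
eef_rot: [0.537, -0.46, 0.46, -0.537]
contact_force: [0.6, 0.4, -0.2]
opening: 0.68
```

>>> {"fn": "carry_out", "kwargs": {"offset": [[0,0,0.01],[0,0,0.02],[0,0,0.03],[0,0,0.04],[0,0,0.04],[-0.03,0,0.04],[-0.05,0,0],[-0.05,0,0]], "twist": [0,0,0,0,0,0,0,0]}}

```text
clock: 13.6
tool_pos: [0.4997, -0.0132, 0.2655]
eef_rot: [-0.536, 0.46, -0.461, 0.537]
contact_force: [-0.0, 0.2, -0.7]
opening: 0.681
```

```bash
python3 - <<'E'
from plant import *
from h import *
s=get_state();print(s['clock'],s['tool_pos'],s['contact_force'],s['opening'])
b=cv2.cvtColor(snapshot('wrist'),cv2.COLOR_RGB2BGR);c=cv2.cvtColor(snapshot('scene'),cv2.COLOR_RGB2BGR)
p=camera_params('wrist')
c=cv2.resize(c[170:290,240:360],None,fx=3.3333,fy=3.3333,interpolation=cv2.INTER_CUBIC)
q=np.array([[x,y,.076] for x in(-.095,.095) for y in(-.07,.07)])
for u in proj(p,R.from_euler('z',8.75,degrees=True).apply(q)+[.6308,-.0133,0]):cv2.circle(b,tuple(int(round(v)) for v in u),3,(0,0,255),1)
cv2.imwrite('pics/c4.png',np.hstack([b[:,120:500],c]))
E
```

```text
13.6 [ 0.49973405 -0.0132362   0.26550958] [-0.04513357  0.22227078 -0.70107324] 0.680517567604266
```

View pics/c4.png

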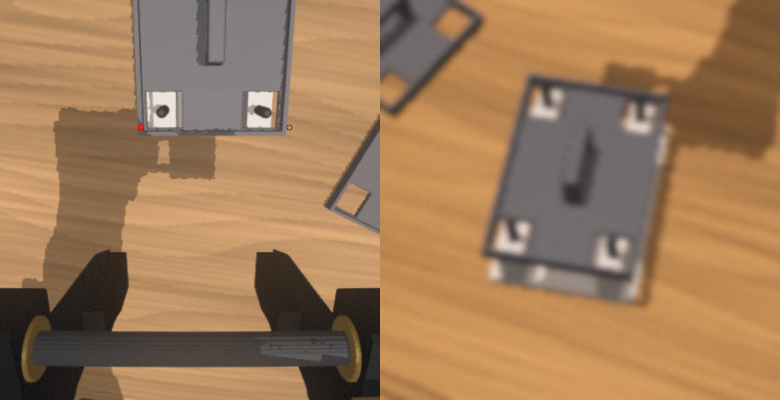

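All four posts show through their holes: two at (162,110) and (262,112) in the wrist crop, all four in the scene crop. The tray corners match the flat, seated prediction within a few pixels, and the gripper is clear.

```bash
python3 -c "
from plant import job
print(job.finish_job())"
```

```text
the job is handed in; nothing more can be done
None
```

The longer tray is on the rack nearest the base (the middle one), let go, and the job is handed in at about 13.7 s. I picked it up by its handle, turned it to match the rack and lowered it onto the rails. I stopped when contact read about 5 N upward. The arm never came near the shorter tray or the blue look-alike.

**Last checks:** In the last pictures all four posts show through their holes. The tray's near rim corners match those of a tray lying flat on the rails to within a few pixels. After release the gripper read about zero force and was clear of the tray.

**Disagreements:**
- Before the grasp, the wrist view put the tray about 4 mm from the top-view estimate, and the closing jaws took this up.
- Contact came about 1 mm lower than I calculated.
- My post search found nothing in the scene camera's picture, so the rack's position came from the top view and was then checked through the wrist view.

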